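Load crank arms on the endurance stand

TASK

Load the endurance stand: press the release button so that the T-handle pops up, turn the handle to its stop to unlatch and slide the keeper frame fully towards the robot. Then fit each loose crank arm on a shaft of its own, turned so that its keyway takes the shaft's key, down fully home on the shoulder. Finally slide the keeper fully back over the shafts, turn the T-handle back in line and push it down until it latches; leave the other things on the bench alone.

Things in the scene. Friction and masses are not known exactly. Their poses are not given: they have to be found in the camera images.
- stand: The endurance stand, fixed: a grey base plate 205 x 410 x 20 mm (x -148 to +58, y +-205 mm) with three shafts in a row at x = 0, y = -75, +20, +115 mm. Origin on the bench under the row; x points away from the robot, y along the row to the left, z up. A strike post 46 mm high stands at x -14, y -192 mm; the latch's tongue hooks behind it.
- keeper (a joint): Travel in m of the aluminium keeper frame: 0 with its cross bar over the shafts (bar 70 to 80 mm above the bench), 0.10 (stop) when slid towards the stand's -x, clear of them. 3 N moves it; it stays where left. Its right end (stand y -165 mm) carries the T-handle and button, which travel with it: slide it by the raised T-handle. It cannot move while locked.
- latch_turn (a joint): Turn in rad of the T-handle and its latch tongue: 0 locked, grows anticlockwise seen from above to its stop at 1.4 (80 degrees); the keeper can slide from about 1.2. Friction 0.12 N m; it stays where left. It cannot turn while the handle is down in its pocket.
- t_handle (a joint): Lift in m of the T-handle: about 0 latched down in its pocket, 0.036 popped up (stop). A spring lifts it (7.6 N down, 4.4 N up). To relatch, with latch_turn near 0, push down on the middle of its top, up to about 18 N, 2 to 4 mm past the latched height, till it snaps under the sprung nose; it then stays down. It goes at most 5 mm deeper than latched.
- handle_top (a point): Centre of the top of the T-handle, a black bar 64 x 16 x 18 mm, on the axis it turns about; x along the bar (the stand's x when locked). 80 mm above the bench down, 116 mm up. Down, it lies between cheeks (tops at 73 mm), not to be gripped. The nose at its robot-side end, 26 to 40 mm from the axis, is 92 mm high: keep fingertips above that, or within 25 mm of the axis, when turning.
- button_top (a point): Centre of the top of the release button: a black square pad 30 x 30 mm, top 72 mm above the bench, 61 mm from the handle's axis on the stand's -x side. It is one arm of a sprung rocker: pressed down 5 to 8 mm with 5 to 7 N it frees the T-handle, which springs up; it comes back by itself.
- shaft1_seat (a point): Rightmost of three upright steel shafts: point on its axis, on its 44 mm wide shoulder, 26 mm above the bench; a fitted crank's origin lies exactly here. z up, x towards the key (within 0.45 rad of the stand's +x). Shaft 20 mm thick, 36 mm tall above this point, its last 6 mm a 15 mm pilot. Brass key 6 mm wide, out to 15.5 mm from the axis, 26 mm tall. Too stiff to turn by hand (0.8 N m).
- shaft2_seat (a point): The same for the middle shaft.
- shaft3_seat (a point): The same for the leftmost shaft.
- crank1: Crank arm, steel, 0.16 kg, 96 mm long, lying flat; all are alike, fit any shaft; some may be absent. Origin: bore axis, underside; x along the arm (starts within 0.8 rad of world +x), z up. Grip the boss: x -19 to +24 mm, flat sides at y +-18, 32 mm high. Through bore, 1.5 mm play round a shaft; keyway 10 mm wide towards +x, out to 18.5 mm. 12 mm thick arm; grip pin at x 65, 31 mm high.
- crank2: Another crank arm, the same as crank1 (may be absent).
- crank3: Another crank arm, the same as crank1 (may be absent).
- solder_spool: Bystander: solder spool 56 mm across, 43 mm high, standing between the cranks and the stand.
- grease_tub: Bystander: low tub with a red lid, 76 mm across, 43 mm high.
- battery: Bystander: block battery standing upright, 18 x 26 x 49 mm.

How it is judged:
On the way, in this order (a step that is already met when the one before it is completed fails the run):
1. the T-handle has popped up (value of joint t_handle above 0.03 m), for 0.2 s.
2. the handle is turned and the keeper slid clear of the shafts (value of joint latch_turn above 1.1 rad and value of joint keeper above 0.09 m), for 0.2 s.
3. every crank arm is home on a shaft (((distance between crank1 and shaft1_seat below 0.0045 m and angle between the x axis of crank1 and the x axis of shaft1_seat, either way round below 0.25 rad and angle between crank1's own z axis and vertical below 0.08 rad) or (distance between crank1 and shaft2_seat below 0.0045 m and angle between the x axis of crank1 and the x axis of shaft2_seat, either way round below 0.25 rad and angle between crank1's own z axis and vertical below 0.08 rad) or (distance between crank1 and shaft3_seat below 0.0045 m and angle between the x axis of crank1 and the x axis of shaft3_seat, either way round below 0.25 rad and angle between crank1's own z axis and vertical below 0.08 rad)) and ((distance between crank2 and shaft1_seat below 0.0045 m and angle between the x axis of crank2 and the x axis of shaft1_seat, either way round below 0.25 rad and angle between crank2's own z axis and vertical below 0.08 rad) or (distance between crank2 and shaft2_seat below 0.0045 m and angle between the x axis of crank2 and the x axis of shaft2_seat, either way round below 0.25 rad and angle between crank2's own z axis and vertical below 0.08 rad) or (distance between crank2 and shaft3_seat below 0.0045 m and angle between the x axis of crank2 and the x axis of shaft3_seat, either way round below 0.25 rad and angle between crank2's own z axis and vertical below 0.08 rad)) and ((distance between crank3 and shaft1_seat below 0.0045 m and angle between the x axis of crank3 and the x axis of shaft1_seat, either way round below 0.25 rad and angle between crank3's own z axis and vertical below 0.08 rad) or (distance between crank3 and shaft2_seat below 0.0045 m and angle between the x axis of crank3 and the x axis of shaft2_seat, either way round below 0.25 rad and angle between crank3's own z axis and vertical below 0.08 rad) or (distance between crank3 and shaft3_seat below 0.0045 m and angle between the x axis of crank3 and the x axis of shaft3_seat, either way round below 0.25 rad and angle between crank3's own z axis and vertical below 0.08 rad))), for 0.2 s.
4. the keeper is back over the shafts (value of joint keeper below 0.004 m), for 0.2 s.
5. the handle is turned back and pushed down till it latches (value of joint latch_turn below 0.15 rad and value of joint each of t_handle, keeper below 0.004 m), for 0.3 s.
At the end, for the whole second after the job is handed in: Every crank arm present is home on a shaft (its origin within 4.5 mm of the shaft's seat point, its x axis along the key's to 0.25 rad, upright to 0.08 rad) and at rest; the keeper is within 4 mm of fully back, the T-handle within 0.15 rad of locked and within 4 mm of its latched height (all of step 3 and all of step 5 and linear speed of each of crank1, crank2, crank3 below 0.03 m/s); the robot touches nothing.
It fails at once if another thing on the bench is pushed more than 6 cm (distance of any of solder_spool, grease_tub, battery from where it was at the start of the episode above 0.06 m).
Of crank1, crank2, crank3 only 2 to 3 are there at a start; the rules pass over those that are not, and their reading is None.
At some moment in a run one of crank1, crank2, crank3 may be knocked a few centimetres aside while the robot is not near it.
It also fails if it takes over 210 s, if anything falls off the work surface, if the arm or the gripper's body presses on something with over 40 N, if the wrist force passes 120 N, or if a joint passes its speed limit or range.

ROBOT

A 7-joint arm with a two-finger parallel gripper is mounted at the origin on the work surface; the furniture and walls round the work are solid. World frame = base frame: x ahead of the robot, y to its left, z up, the work surface at z = 0. Lengths are in m, angles in rad, forces in N, time in s.
With the tool pointing down it reaches from about 0.4 to 0.85 m from the base axis. Payload 10.4 kg.
Tool frame: the origin (TCP) lies on the centre line of the jaws, within the pads' length; the fingertips stand 8 mm ahead of it and the grasp point (between the pads) lies 11 mm behind it (r.finger_overhang is the distance from the TCP to the fingertips, in m); z points along the fingers, y is the line along which they close (so a half turn about z gives the same grasp; the last joint's range is limited). The gripper opens to 87 mm and grips with 3 to 60 N. Pads are 19 mm wide; open, the fingers measure 117 mm over their backs; the gripper's body (75 mm by 190 mm) begins 51 mm behind the grasp point.
Start: joints at [1.236, 0.332, -0.065, 1.46, 0.022, 1.35, -0.088], TCP at [0.192, -0.595, 0.231] pointing down, gripper open.
Joint ranges: [-2.6, 2.6], [-0.5, 2.12], [-1.47, 1.34], [0.16, 2.42], [-1.27, 4.41], [0.06, 2.06], [-2.6, 2.6]. Speed limits (rad/s): [2.22, 2.22, 2.79, 2.79, 3.14, 3.14, 3.14].

INTERFACE

Orientations are given as a unit quaternion [x, y, z, w].
In Python, from bench import r, vision gives the robot as it stands.
- The arm moves only by the tool drive_tool, never from a script. Its argument "series" is a list of rows, each a list of 2 entries, a list of its own where there are three numbers: the shift along the world's x, y, z in cm, then the turn about the world's z in degrees. A call has exactly 10 rows; each row shifts and turns the commanded pose from where the row before left it; what a row does not reach is not made up. A row lasts 1/8 s, in which the tool goes at most 62.5 mm and 10.7 degrees, less where a joint would pass 70% of its speed; a pose out of reach is approached as far as the arm can. A call with a gripper value outside its range is refused whole. "hand" is the closure, from 0 (fully open) to 1 (shut), set as the call begins (left out, the last holds). The fingers move at their own pace and stop on an object; "newtons" is the grip in N (left out, the last holds). Time passes only in rows, so rows that do not move let the fingers close, or fill a call up. It gives the time, the measured TCP pose, the force, the opening and the grip force at its end, in the units of the state.
- r.read_state(): the state, without advancing time (a new reading comes with each control period).
- vision.camera(name): name is "scene" or "top" or "wrist"; returns a dict with "color" (480x640x3 uint8, red, green, blue), "intrinsics" (3x3 intrinsics, pixels), "R" (3x3) and "t" (3): a world point X has camera coordinates R X + t; the wrist camera has in their place "mount" (4x4, takes a point from camera to tool coordinates, whose origin is the TCP and whose axes are the flange's). Camera axes: x right, y down, z forward; pixel columns grow to the right and rows downward; lengths in m; the calibration is good to about 2 mm. A picture is of the moment at which its call begins: read the wrist's pose just before it. There is no depth.
- r.close_job(): hands the job in; it is judged then, once.
The state is a dict: "time": time; "joint_positions": joint angles; "joint_vel": joint speeds; "joint_torque": joint torques, N m; "ee_pos": TCP position; "eef_rot": TCP orientation; "ft_force": force on the tool from outside, world axes, zero at the start; "torque": the same for the moment, N m; "width": finger opening in m; "grip_force": force on a finger pad.
Only numpy, scipy, OpenCV 4.12 (cv2) and the standard library are available. Lean on these libraries where they do the work, as an engineer would, in place of code of your own. Each camera call takes 0.05 s, during which the arm holds its last target. There are 200 camera calls.

## Working session

There is one attempt and no reset: what is moved stays moved. The work goes in short steps, Python scripts to look and compute and a tool call to move; the robot and the scene stay as the last step left them, time stands still between calls to the robot, and variables do not carry over. Pictures are saved under pics/ and viewed, at most 14 in all, crops included, and the job is handed in when it is done.

Besides the shell and the picture viewer there is one more tool, called after "Call:" by a JSON object that holds its "fn" and its "kwargs". drive_tool: Moves the arm, as the interface text tells. Its arguments: {"type":"object","properties":{"series":{"type":"array"},"hand":{"type":"number"},"newtons":{"type":"number"}},"required":["series"]}

```bash
ls; mkdir -p pics
python3 - <<'E'
from bench import r, vision
import cv2,json,numpy as np
s=r.read_state();print({k:np.round(v,3).tolist() for k,v in s.items()})
for n in("top","scene"):
    c=vision.camera(n);cv2.imwrite(f"pics/{n}0.png",c["color"][:,:,::-1])
    print(n,np.round(c["intrinsics"],1).tolist(),np.round(c["R"],3).tolist(),np.round(c["t"],3).tolist())
c=vision.camera("wrist");print(np.round(c["mount"],4).tolist(),c["intrinsics"].tolist())
E
```

```text
pics
{'time': 0.0, 'joint_positions': [1.236, 0.333, -0.065, 1.461, 0.022, 1.35, -0.088], 'joint_vel': [-0.001, 0.001, 0.0, -0.0, -0.001, 0.001, -0.0], 'joint_torque': [0.0, -62.325, 0.025, -38.991, -0.061, 0.039, 0.0], 'ee_pos': [0.192, -0.595, 0.23], 'eef_rot': [0.988, 0.155, -0.0, -0.001], 'ft_force': [-0.412, 0.922, 0.254], 'torque': [0.018, 0.043, 0.01], 'grip_force': 0.0, 'width': 0.087}
top [[450.7, 0.0, 318.4], [0.0, 450.7, 236.9], [0.0, 0.0, 1.0]] [[-0.026, -1.0, -0.007], [-0.991, 0.026, -0.132], [0.133, 0.004, -0.991]] [-0.02, 0.493, 1.016]
scene [[548.8, 0.0, 315.1], [0.0, 548.8, 237.2], [0.0, 0.0, 1.0]] [[-0.666, -0.746, -0.024], [-0.384, 0.37, -0.846], [0.64, -0.554, -0.532]] [0.287, 0.25, 0.896]
[[-0.0003, -0.9695, -0.2452, 0.0664], [1.0, -0.0003, 0.0002, 0.0004], [-0.0002, -0.2452, 0.9695, -0.1552], [0.0, 0.0, 0.0, 1.0]] [[342.44678531736855, 0.0, 325.819230500256], [0.0, 342.44678531736855, 240.92044514541746], [0.0, 0.0, 1.0]]
```

View pics/top0.png

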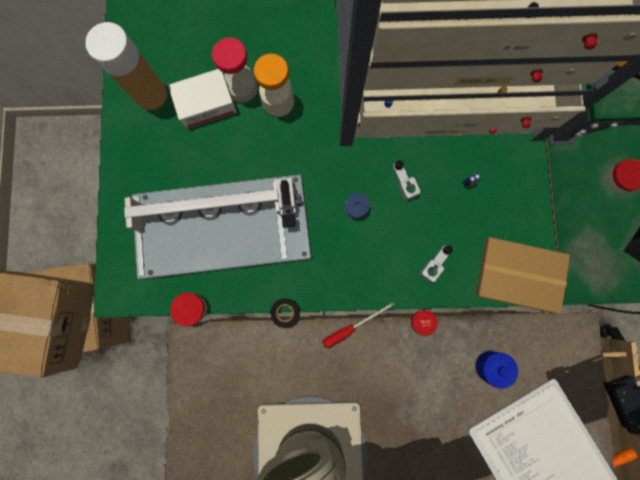

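View pics/scene0.png

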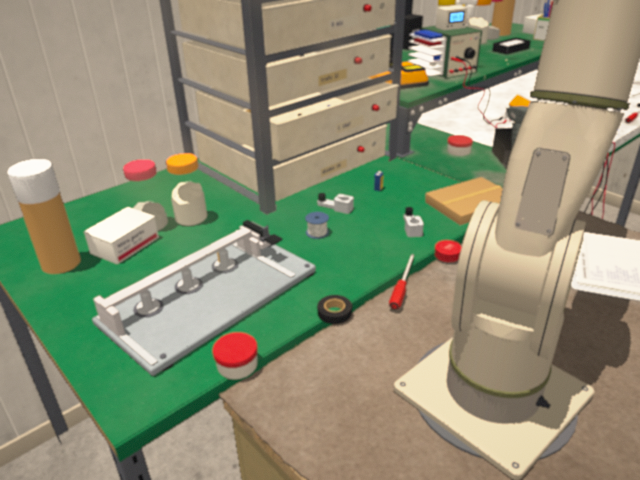

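The top view shows the stand, with its plate corners near (127,200), (305,175), (310,258) and (138,278). The T-handle is near (287,190), the button near (290,218), and cranks near (408,182) and (437,263). The spool is at (357,207), the battery at (472,180), and the red tub is at (188,309) or (424,322). The scene view shows two cranks with their pins pointing away.

```bash
cat > h.py <<'E'
import numpy as np, cv2
from scipy.spatial.transform import Rotation as Ro
from bench import r, vision
def cam(n):
    s=r.read_state(); c=vision.camera(n); K=c["intrinsics"]
    if n=="wrist":
        T=np.eye(4);T[:3,:3]=Ro.from_quat(s["eef_rot"]).as_matrix();T[:3,3]=s["ee_pos"]
        M=T@np.array(c["mount"]); Rw,o=M[:3,:3],M[:3,3]
    else: Rw=np.array(c["R"]).T; o=-Rw@np.array(c["t"])
    return c["color"],np.array(K),Rw,o
def ray(C,u,z):
    _,K,Rw,o=C; d=Rw@np.linalg.solve(K,[u[0],u[1],1.]); return o+d*(z-o[2])/d[2]
def proj(C,X):
    _,K,Rw,o=C; p=K@(Rw.T@(np.asarray(X)-o)); return p[:2]/p[2]
def save(C,n,box=None,f=1):
    im=C[0][:,:,::-1]
    if box: im=im[box[1]:box[3],box[0]:box[2]]
    cv2.imwrite(f"pics/{n}.png",cv2.resize(im,None,fx=f,fy=f,interpolation=cv2.INTER_CUBIC))
def yaw():  # tool yaw: direction of tool x in world, deg
    R=Ro.from_quat(r.read_state()["eef_rot"]).as_matrix(); return np.degrees(np.arctan2(R[1,0],R[0,0]))
E
python3 - <<'E'
from h import *
C=cam("top")
cs=[ray(C,u,.02) for u in [(127,200),(305,175),(310,258),(138,278)]]
for p in cs: print(np.round(p,3))
print([np.round(np.linalg.norm(cs[i]-cs[i-1]),3) for i in range(4)])
for n,u,z in [("handle",(287,190),.08),("button",(290,218),.072),("c1",(410,187),.032),("c1pin",(399,165),.031),("c2",(433,270),.032),("c2pin",(447,250),.031),("spool",(357,207),.043),("bat",(472,180),.049),("tubA",(188,309),.043),("tubB",(424,322),.043)]: print(n,np.round(ray(C,u,z),3))
save(C,"topz",(115,165,315,285),4)
print(yaw())
E
```

```text
[0.595 0.422 0.02 ]
[ 0.645 -0.004  0.02 ]
[ 0.445 -0.011  0.02 ]
[0.408 0.391 0.02 ]
[np.float64(0.189), np.float64(0.429), np.float64(0.2), np.float64(0.404)]
handle [0.594 0.035 0.08 ]
button [0.532 0.03  0.072]
c1 [ 0.605 -0.252  0.032]
c1pin [ 0.66  -0.229  0.031]
c2 [ 0.408 -0.294  0.032]
c2pin [ 0.454 -0.33   0.031]
spool [ 0.559 -0.124  0.043]
bat [ 0.614 -0.393  0.049]
tubA [0.334 0.266 0.043]
tubB [ 0.292 -0.264  0.043]
17.86381890369237
```

View pics/topz.png

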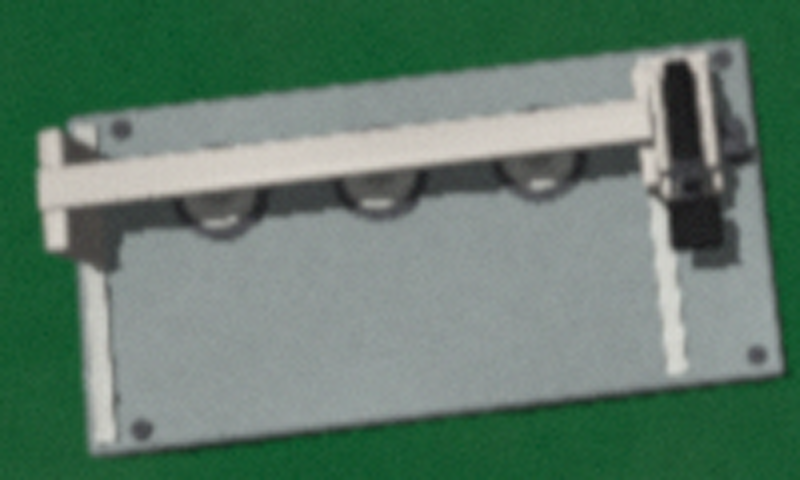

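Run:
```python
from h import *
C=cam("top")
# refine plate corners: crop coordinates /4
px=[(72,120),(742,42),(782,372),(92,452)]
W=np.array([ray(C,(115+u/4,165+v/4),.02)[:2] for u,v in px])
S=np.array([(.058,.205),(.058,-.205),(-.148,-.205),(-.148,.205)])
a=W-W.mean(0);b=S-S.mean(0)
th=np.arctan2((b[:,0]*a[:,1]-b[:,1]*a[:,0]).sum(),(a*b).sum())
R=np.array([[np.cos(th),-np.sin(th)],[np.sin(th),np.cos(th)]]);t=W.mean(0)-R@S.mean(0)
print(W.round(3).tolist(),"yaw",np.degrees(th),t, (W-(S@R.T+t)).round(4).tolist())
for n,u,z in [("handle",(682,115),.08),("button",(697,224),.072)]:
    p=ray(C,(115+u[0]/4,165+u[1]/4),z);print(n,p,"stand",R.T@(p[:2]-t))
```

```text
[[0.607, 0.408], [0.644, 0.007], [0.445, -0.013], [0.408, 0.391]] yaw 5.1991465740115705 [0.57074115 0.20246656] [[-0.003, -0.0034], [-0.0034, 0.0032], [0.0027, 0.0025], [0.0037, -0.0022]]
handle [0.58587328 0.03888532 0.08      ] stand [ 0.0002465  -0.16427946]
button [0.52483734 0.03205746 0.072     ] stand [-0.06115705 -0.16554829]
```

Call:
{"fn": "drive_tool", "kwargs": {"series": [[[1.7, 3.2, 0], -0.7], [[1.7, 3.2, 0], -0.7], [[1.7, 3.2, 0], -0.7], [[1.7, 3.2, 0], -0.7], [[1.7, 3.2, 0], -0.7], [[1.7, 3.2, 0], -0.7], [[1.7, 3.2, 0], -0.7], [[1.7, 3.2, 0], -0.7], [[1.7, 3.2, 0], -0.7], [[1.7, 3.2, 0], -0.7]], "hand": 1, "newtons": 30}}

```text
time: 1.5
ee_pos: [0.3622, -0.2738, 0.2307]
eef_rot: [0.996, 0.094, 0.0, 0.0]
ft_force: [0.9, -0.7, -0.2]
width: 0.0018
grip_force: 0.0
```

Call:
{"fn": "drive_tool", "kwargs": {"series": [[[1.6, 3.2, -0.5], -0.7], [[1.6, 3.2, -0.5], -0.7], [[1.6, 3.2, -0.5], -0.7], [[1.6, 3.2, -0.5], -0.7], [[1.6, 3.2, -0.5], -0.7], [[1.6, 3.2, -0.5], -0.7], [[1.6, 3.2, -0.5], -0.7], [[1.6, 3.0, -0.5], -0.7], [[1.6, 3.0, -0.5], -0.1], [[1.6, 3.0, -0.5], 0]]}}

```text
time: 2.75
ee_pos: [0.5222, 0.04, 0.1805]
eef_rot: [0.999, 0.045, 0.0, 0.0]
ft_force: [0.6, -0.8, 0.6]
width: 0.0005
grip_force: 0.0
```

Run:
```python
from h import *
C=cam("wrist"); s=r.read_state(); print(s["time"],s["ee_pos"],yaw(),s["width"])
for X in [(.5857,.0381,.08),(.525,.0326,.072)]: print(proj(C,X))
save(C,"w1")
```

```text
2.8 [0.52295183 0.04458142 0.17999255] 5.380446281251907 0.0005711649593398111
[335.51819653 159.21213771]
[334.77150311 238.11777135]
```

View pics/w1.png

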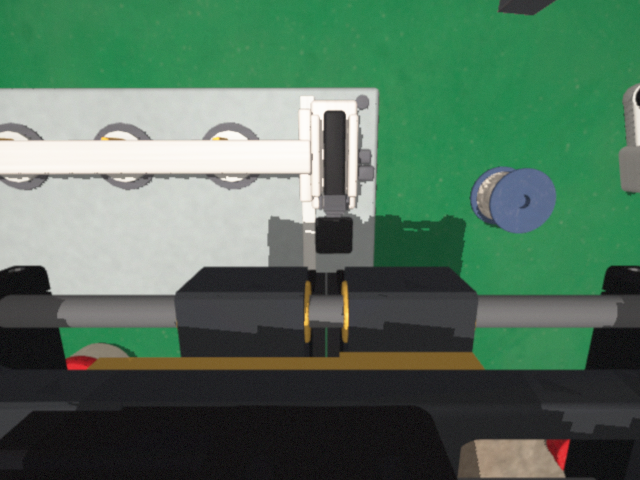

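The wrist view shows the handle bar around (335,152) and the button centre at (333,235), both within about 3 mm of the prediction. I'll press it now.

Call:
{"fn": "drive_tool", "kwargs": {"series": [[[0.3, -0.5, -1], 0], [[0, 0, -2], 0], [[0, 0, -2], 0], [[0, 0, -2], 0], [[0, 0, -1.5], 0], [[0, 0, -0.8], 0], [[0, 0, -0.4], 0], [[0, 0, -0.4], 0], [[0, 0, -0.4], 0], [[0, 0, -0.2], 0]]}}

```text
time: 4.05
ee_pos: [0.5232, 0.0339, 0.0738]
eef_rot: [0.999, 0.045, -0.002, 0.001]
ft_force: [-13.8, -1.4, 12.4]
width: 0.0005
grip_force: 7.5
```

Run:
```python
from h import *
C=cam("wrist"); s=r.read_state(); print(s["time"],s["ee_pos"],yaw(),s["ft_force"])
save(C,"w2",(180,40,500,320),2)
```

```text
4.1 [0.52297562 0.03390059 0.07354143] 5.169747241142865 [-10.58224892  -0.84398546  10.38849378]
```

View pics/w2.png

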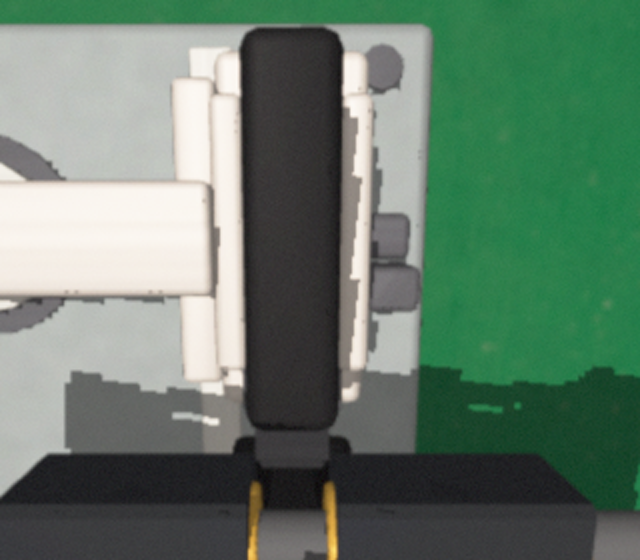

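The handle has popped up; its bar spans rows 27–428 of the crop. I'll lift away, open the gripper and measure it.

Call:
{"fn": "drive_tool", "kwargs": {"series": [[[-0.3, 0, 1.5], 0], [[0, 0, 2], 0], [[0, 0, 2], 0], [[0, 0, 2], 0], [[0, 0, 2], 0], [[0.5, 0, 2], 0], [[0, 0, 0], 0], [[0, 0, 0], 0], [[0, 0, 0], 0], [[0, 0, 0], 0]], "hand": 0.45}}

```text
time: 5.35
ee_pos: [0.5264, 0.0341, 0.1881]
eef_rot: [0.999, 0.045, -0.0, 0.0]
ft_force: [-0.3, 0.6, 0.1]
width: 0.0475
grip_force: 0.0
```

Run:
```python
from h import *
C=cam("wrist"); s=r.read_state(); print(s["time"],s["ee_pos"],yaw(),s["width"])
m=(C[0].max(2)<45).astype(np.uint8); m[:,:250]=0;m[:,420:]=0; m[262:]=0
n,l,st,ce=cv2.connectedComponentsWithStats(m)
for i in range(1,n):
    if st[i,4]>200:
        c=ce[i]; print(st[i],c,ray(C,c,.116),ray(C,c,.072))
x,y,w,h,_=st[1+np.argmax(st[1:,4])]
for z in(.116,.08): print(z,[ray(C,p,z)[:2].round(4) for p in((x+w/2,y),(x+w/2,y+h))])
```

```text
5.4 [0.5265214  0.03413254 0.18817694] 5.171752092677783 0.047739762010253886
[ 309  220   35   35 1085] [325.03502304 238.47096774] [0.53706904 0.03512044 0.116     ] [0.52627023 0.03425058 0.072     ]
0.116 [array([0.5499, 0.0353]), array([0.5254, 0.0331])]
0.08 [array([0.5431, 0.0346]), array([0.5148, 0.032 ])]
```

The button is confirmed at (0.526, 0.034), so the handle axis is near (0.587, 0.0395). The bar's image size fits the raised height.

Call:
{"fn": "drive_tool", "kwargs": {"series": [[[3, 0.3, 0], 0], [[3, 0.25, 0], 0], [[0, 0, -2], 0], [[0, 0, -2], 0], [[0, 0, -2], 0], [[0, 0, -1.5], 0], [[0, 0, -0.8], 0], [[0, 0, 0], 0], [[0, 0, 0], 0], [[0, 0, 0], 0]]}}

```text
time: 6.65
ee_pos: [0.5871, 0.0397, 0.1062]
eef_rot: [0.999, 0.045, 0.001, 0.0]
ft_force: [-0.2, -0.2, 0.2]
width: 0.0482
grip_force: 0.0
```

Call:
{"fn": "drive_tool", "kwargs": {"series": [[[0, 0, 0], 0], [[0, 0, 0], 0], [[0, 0, 0], 0], [[0, 0, 0], 0], [[0, 0, 0], 0], [[0, 0, 0], 0], [[0, 0, 0], 0], [[0, 0, 0], 0], [[0, 0, 0], 4], [[0, 0, 0], 4]], "hand": 1, "newtons": 25}}

```text
time: 7.9
ee_pos: [0.5868, 0.0396, 0.1056]
eef_rot: [0.993, 0.116, 0.0, 0.0]
ft_force: [0.0, 0.0, 0.1]
width: 0.0161
grip_force: 25.0
```

Call:
{"fn": "drive_tool", "kwargs": {"series": [[[0, 0, 0], 8], [[0, 0, 0], 8], [[0, 0, 0], 8], [[0, 0, 0], 8], [[0, 0, 0], 8], [[0, 0, 0], 8], [[0, 0, 0], 8], [[0, 0, 0], 8], [[0, 0, 0], 7], [[0, 0, 0], 0]]}}

```text
time: 9.15
ee_pos: [0.5871, 0.0391, 0.1056]
eef_rot: [0.743, 0.67, 0.0, 0.0]
ft_force: [1.9, -0.8, -0.6]
width: 0.016
grip_force: 25.0
```

Run:
```python
from h import *
s=r.read_state(); print(s["time"],s["ee_pos"],yaw(),s["ft_force"],s["torque"],s["joint_positions"])
```

```text
9.15 [0.58709043 0.03909662 0.10558645] 84.08923682000798 [ 1.9395836  -0.82121803 -0.57307823] [-0.39799141 -0.46137331  0.1103548 ] [ 0.56727201  0.51500444 -0.90945126  1.67066492  0.4357154   1.17210413
 -0.55563126]
```

Call:
{"fn": "drive_tool", "kwargs": {"series": [[[-1.2, -0.11, 0], 0], [[-1.2, -0.11, 0], 0], [[-1.2, -0.11, 0], 0], [[-1.2, -0.11, 0], 0], [[-1.2, -0.11, 0], 0], [[-1.2, -0.11, 0], 0], [[-1.2, -0.11, 0], 0], [[-1.0, -0.09, 0], 0], [[-0.7, -0.06, 0], 0], [[0, 0, 0], 0]]}}

```text
time: 10.4
ee_pos: [0.4866, 0.0303, 0.1058]
eef_rot: [0.742, 0.67, 0.001, 0.001]
ft_force: [10.4, -2.9, -9.0]
width: 0.0156
grip_force: 25.0
```

Call:
{"fn": "drive_tool", "kwargs": {"series": [[[0, 0, 0], 0], [[0, 0, 0], 0], [[0, 0, 0], 0], [[0, 0, 0], 0], [[0, 0, 0], 0], [[0, 0, 2], 0], [[0, 0, 3], 0], [[0, 0, 4], 0], [[0, 0, 4], 0], [[0, 0, 0], 0]], "hand": 0.45}}

```text
time: 11.65
ee_pos: [0.4874, 0.0311, 0.2394]
eef_rot: [0.742, 0.67, 0.002, 0.002]
ft_force: [-0.1, -0.5, -1.2]
width: 0.048
grip_force: 0.0
```

Call:
{"fn": "drive_tool", "kwargs": {"series": [[[0.3, 1.9, 0], -7.9], [[0.3, 1.9, 0], -7.9], [[0.3, 1.9, 0], -7.9], [[0.3, 1.9, 0], -7.9], [[0.3, 1.9, 0], -7.9], [[0.3, 1.9, 0], -7.9], [[0.3, 1.9, 0], -7.9], [[0.3, 1.9, 0], -7.9], [[0.3, 1.9, 0], -7.9], [[0.3, 1.9, 0], -7.9]]}}

```text
time: 12.9
ee_pos: [0.5155, 0.221, 0.2356]
eef_rot: [0.999, 0.043, -0.0, 0.0]
ft_force: [-1.1, -0.4, 1.0]
width: 0.0478
grip_force: 0.0
```

Call:
{"fn": "drive_tool", "kwargs": {"series": [[[0, 0, 0], 0], [[0, 0, 0], 0], [[0, 0, 0], 0], [[0, 0, 0], 0], [[0, 0, 0], 0], [[0, 0, 0], 0], [[0, 0, 0], 0], [[0, 0, 0], 0], [[0, 0, 0], 0], [[0, 0, 0], 0]]}}

```text
time: 14.15
ee_pos: [0.5158, 0.2204, 0.2356]
eef_rot: [0.999, 0.045, 0.0, 0.0]
ft_force: [0.1, -0.7, 0.2]
width: 0.048
grip_force: 0.0
```

Run:
```python
from h import *
C=cam("wrist"); s=r.read_state(); print(s["time"],s["ee_pos"],yaw(),s["width"])
save(C,"w3",(160,60,560,300),2)
th=np.radians(5.2);R=np.array([[np.cos(th),-np.sin(th)],[np.sin(th),np.cos(th)]])
for y in(-.075,.02,.115):
    p=R@[0,y]+[.5715,.2035]; print(p.round(4),proj(C,[*p,.062]).round(1),proj(C,[*p,.026]).round(1))
hs=cv2.cvtColor(C[0],cv2.COLOR_RGB2HSV); m=cv2.inRange(hs,(15,90,80),(32,255,255))
n,l,st,ce=cv2.connectedComponentsWithStats(m)
for i in range(1,n):
    if st[i,4]>12: print(st[i],ce[i].round(1),ray(C,ce[i],.052).round(4))
```

```text
14.2 [0.51574631 0.22042909 0.23556665] 5.164413238372082 0.04797375417275669
[0.5783 0.1288] [428.4 168. ] [418.3 166.6]
[0.5697 0.2234] [327.3 168.1] [327.1 166.7]
[0.5611 0.318 ] [226.2 168.1] [235.9 166.8]
[227 151  12   7  66] [232.9 153.7] [0.5746 0.3147 0.052 ]
[328 151   6   6  30] [330.7 153.6] [0.5831 0.2213 0.052 ]
[414 151  13   7  74] [420.  153.9] [0.5905 0.136  0.052 ]
[   0  169   84  106 7543] [ 40.3 219.3] [0.4933 0.5059 0.052 ]
[ 51 266  35  29 302] [ 72.1 282.4] [0.4278 0.4802 0.052 ]
[199 281  23  62 785] [208.2 311.7] [0.407  0.3373 0.052 ]
[430 281  24  62 811] [443.5 311.5] [0.43   0.0849 0.052 ]
[ 59 328  10   6  35] [ 62.4 329.7] [0.3713 0.4958 0.052 ]
[ 201  352  398   18 5608] [412.9 362.1] [0.3659 0.1084 0.052 ]
```

View pics/w3.png

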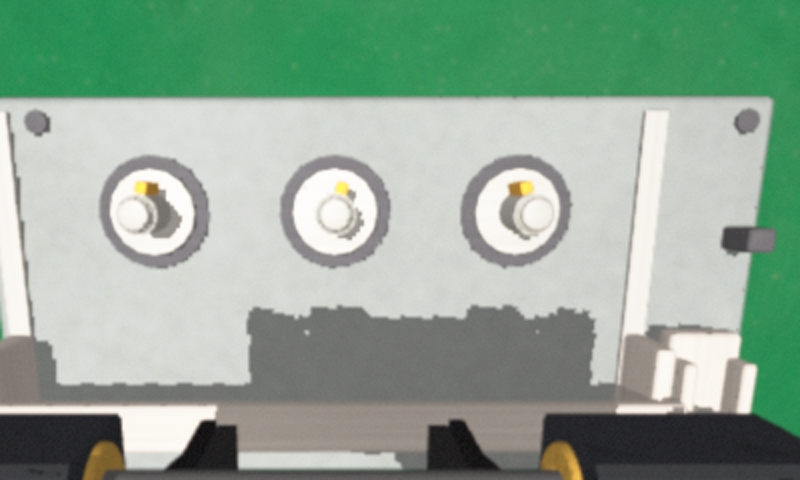

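The wrist view shows three clear shafts, with pilot tops at about (228,166), (328,166) and (429,166) in full-frame pixels. The yellow key tops lie just ahead of them, and the keeper is fully back. Next I'll separate the key tops from their sides by brightness, and check the top view for cranks.

Run:
```python
from h import *
C=cam("wrist")
hs=cv2.cvtColor(C[0],cv2.COLOR_RGB2HSV)
th=np.radians(5.2);R=np.array([[np.cos(th),-np.sin(th)],[np.sin(th),np.cos(th)]])
for y,u0 in((-.075,420),(.02,331),(.115,233)):
    a=R@[0,y]+[.573,.202]
    s=hs[146:164,u0-12:u0+13]
    m=cv2.inRange(s,(15,90,80),(35,255,255))>0
    print(np.sort(s[...,2][m])[::6])
    V=s[...,2][m]; t=(int(V.max())+int(V.min()))/2
    b=m&(s[...,2]>t); v,u=np.nonzero(b); p=ray(C,(u.mean()+u0-12,v.mean()+146),.052)[:2]-a
    print(y,a.round(4),b.sum(),u.min()+u0-12,u.max()+u0-12,v.min()+146,v.max()+146,p.round(4),np.degrees(np.arctan2(p[1],p[0])).round(1))
T=cam("top"); save(T,"top1",(330,120,640,340),2.5)
```

```text
[153 160 161 164 171 192 225 247 252 254 254 255 255]
-0.075 [0.5798 0.1273] 38 420 426 151 157 [0.0112 0.0062] 29.0
[227 254 255 255 255]
0.02 [0.5712 0.2219] 28 328 333 151 156 [ 0.012  -0.0004] -2.0
[134 142 143 146 153 188 239 253 254 255 255 255]
0.115 [0.5626 0.3165] 34 227 233 151 156 [0.0122 0.0008] 3.7
```

View pics/top1.png

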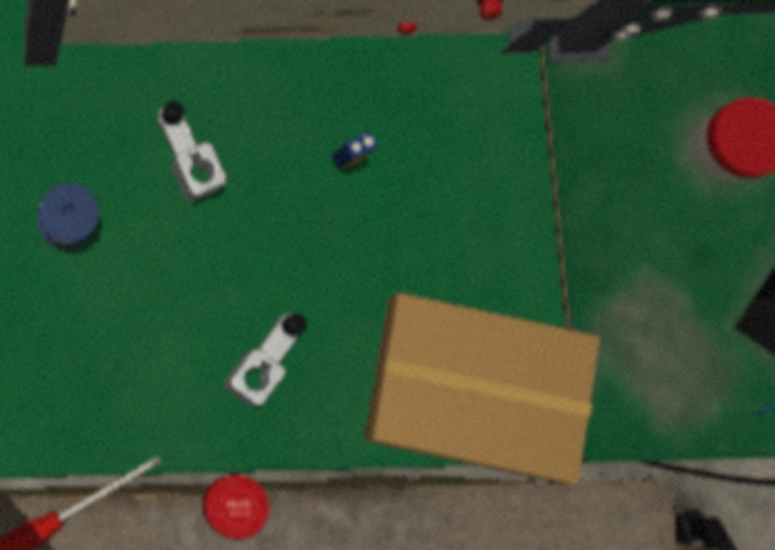

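Only two cranks are present: A has its bore near (203,170) and pin at (173,112); B has its bore at (259,378) and pin at (293,325) in the crop. I'll use shafts 3 and 2 and go to crank A first.

Call:
{"fn": "drive_tool", "kwargs": {"series": [[[0.4, -4.9, 0], 1.8], [[0.4, -4.9, 0], 1.8], [[0.4, -4.9, 0], 1.8], [[0.4, -4.9, 0], 1.8], [[0.4, -4.9, 0], 1.8], [[0.4, -4.9, 0], 1.8], [[0.4, -4.9, -0.5], 1.8], [[0.4, -4.9, -1], 1.8], [[0.4, -4.9, -1], 1.8], [[0.4, -4.9, -1], 1.8]], "hand": 0}}

```text
time: 15.55
ee_pos: [0.5558, -0.2713, 0.2003]
eef_rot: [0.98, 0.201, 0.0, 0.0]
ft_force: [0.1, -0.1, 0.6]
width: 0.0872
grip_force: 0.0
```

Call:
{"fn": "drive_tool", "kwargs": {"series": [[[0, 0, 0], 0], [[0, 0, 0], 0], [[0, 0, 0], 0], [[0, 0, 0], 0], [[0, 0, 0], 0], [[0, 0, 0], 0], [[0, 0, 0], 0], [[0, 0, 0], 0], [[0, 0, 0], 0], [[0, 0, 0], 0]]}}

```text
time: 16.8
ee_pos: [0.5558, -0.2696, 0.2006]
eef_rot: [0.98, 0.201, 0.0, 0.0]
ft_force: [0.2, 0.4, 1.6]
width: 0.0873
grip_force: 0.0
```

Run:
```python
from h import *
C=cam("wrist"); s=r.read_state(); print(s["time"],s["ee_pos"],yaw(),s["width"])
save(C,"w4",(120,0,520,300),2)
print(proj(C,[.605,-.252,.032]),proj(C,[.66,-.229,.031]))
```

```text
16.85 [ 0.55575914 -0.2695719   0.2005642 ] 23.166305744208728 0.08700673336859732
[328.79484479 170.07978466] [329.4639727  101.46703273]
```

View pics/w4.png

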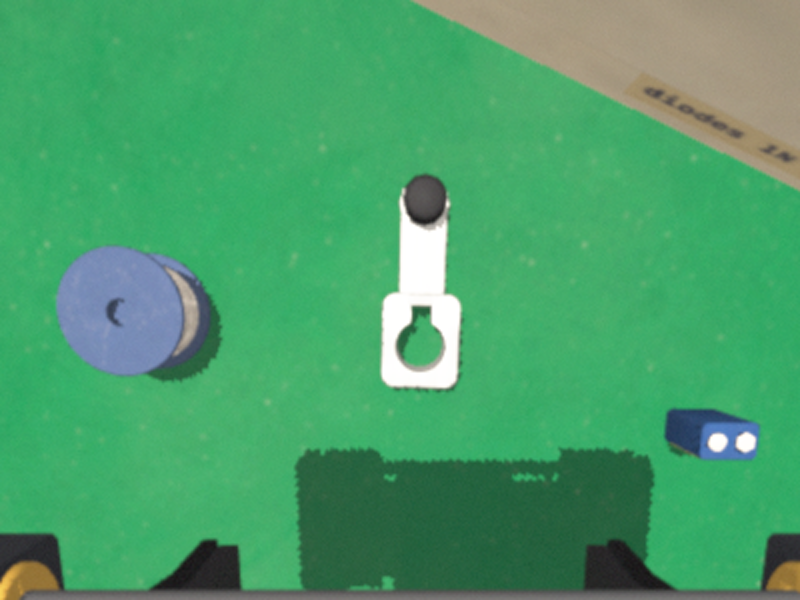

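Crank A's bore is at (420,343) and its pin at (425,200) in the crop, with its axis nearly aligned with the tool. The spool and battery are clear of the fingers.

Run:
```python
from h import *
C=cam("wrist"); s=r.read_state(); print(s["ee_pos"],yaw())
b=ray(C,(330.2,171.3),.032);q=ray(C,(332.5,100),.031);d=(q-b)[:2]
bl=ray(C,(311.5,170),.032);br=ray(C,(350.5,170),.032)
print("bore",b,"pin",q,np.linalg.norm(d),np.degrees(np.arctan2(d[1],d[0])),"w",np.linalg.norm(bl-br))
print("move to bore cm",(b-s["ee_pos"])*100)
```

```text
[ 0.55575141 -0.26960377  0.20056656] 23.16152783135011
bore [ 0.60449073 -0.2536312   0.032     ] pin [ 0.66216919 -0.23098696  0.031     ] 0.0619642263752726 21.43469728668576 w 0.03614575353513846
move to bore cm [  4.87393256   1.59725657 -16.85665554]
```

Call:
{"fn": "drive_tool", "kwargs": {"series": [[[2.4, 0.8, -1], -1.2], [[2.4, 0.8, -2], 0], [[0, 0, -3], 0], [[0, 0, -3], 0], [[0, 0, -3], 0], [[0, 0, -3], 0], [[0, 0, -2], 0], [[0, 0, -1], 0], [[0, 0, 0], 0], [[0, 0, 0], 0]]}}

```text
time: 18.15
ee_pos: [0.6045, -0.2538, 0.0217]
eef_rot: [0.982, 0.19, 0.001, 0.0]
ft_force: [0.3, 0.1, -0.5]
width: 0.087
grip_force: 0.0
```

Call:
{"fn": "drive_tool", "kwargs": {"series": [[[0, 0, 0], 0], [[0, 0, 0], 0], [[0, 0, 0], 0], [[0, 0, 0], 0], [[0, 0, 0], 0], [[0, 0, 0], 0], [[0, 0, 0], 0], [[0, 0, 0], 0], [[0, 0, 0], 0], [[0, 0, 0], 0]], "hand": 1, "newtons": 30}}

```text
time: 19.4
ee_pos: [0.6037, -0.2536, 0.0205]
eef_rot: [0.982, 0.19, -0.0, 0.0]
ft_force: [0.4, 0.6, -0.6]
width: 0.0358
grip_force: 30.0
```

Call:
{"fn": "drive_tool", "kwargs": {"series": [[[0, 0, 2], 0], [[0, 0, 4], 0], [[0, 0, 5], 0], [[0, 0, 4], 0], [[-0.3, 5, 0], -1.5], [[-0.3, 5, 0], -1.5], [[-0.3, 5, 0], -1.5], [[-0.4, 5, 0], -1.5], [[-0.4, 5, 0], -1.5], [[-0.4, 5, 0], -1.5]]}}

```text
time: 20.65
ee_pos: [0.5826, 0.0481, 0.1721]
eef_rot: [0.994, 0.113, 0.001, 0.0]
ft_force: [0.1, -0.0, -1.6]
width: 0.036
grip_force: 30.0
```

Call:
{"fn": "drive_tool", "kwargs": {"series": [[[-0.4, 5, 0], -1.5], [[-0.4, 5, 0], -1.5], [[-0.4, 5, 0], -1.5], [[-0.4, 5, 0], -1.5], [[-0.4, 5, 0], -1.5], [[0, 2, 0], -1.9], [[0, 0, 0], 0], [[0, 0, 0], 0], [[0, 0, 0], 0], [[0, 0, 0], 0]]}}

```text
time: 21.9
ee_pos: [0.5632, 0.3154, 0.1707]
eef_rot: [1.0, 0.03, 0.0, 0.0]
ft_force: [-1.2, 0.0, -1.4]
width: 0.0358
grip_force: 30.0
```

Run:
```python
from h import *
C=cam("wrist"); s=r.read_state(); print(s["time"],s["ee_pos"],yaw(),s["width"],s["ft_force"])
save(C,"w5")
print(proj(C,[.5626,.3165,.062]))
```

```text
21.95 [0.56307718 0.31562616 0.17073514] 3.5081704140183745 0.0360329445410724 [-0.97333756  0.64235138 -1.95897521]
[323.68662676 241.25666075]
```

View pics/w5.png

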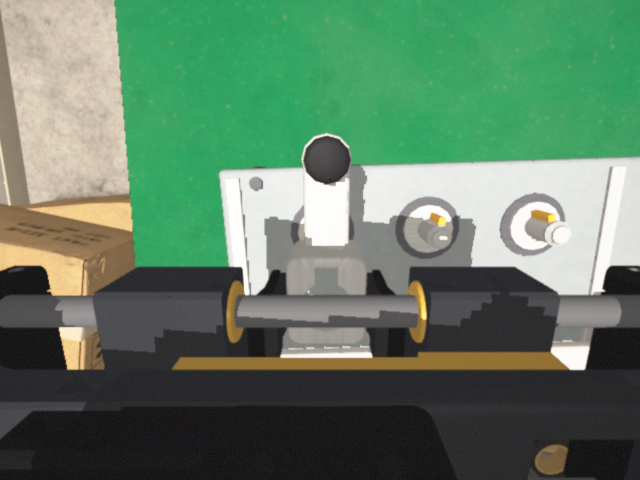

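The crank is held straight: its pin is at (327,160), on the tool's centre column. I'll lower it over the pilot and check the force.

Call:
{"fn": "drive_tool", "kwargs": {"series": [[[-0.1, 0.1, -2], 0], [[0, 0, -2], 0], [[0, 0, -2], 0], [[0, 0, -1.5], 0], [[0, 0, -1], 0], [[0, 0, -0.5], 0], [[0, 0, -0.5], 0], [[0, 0, 0], 0], [[0, 0, 0], 0], [[0, 0, 0], 0]]}}

```text
time: 23.2
ee_pos: [0.5619, 0.3175, 0.0759]
eef_rot: [1.0, 0.031, 0.0, -0.0]
ft_force: [-0.7, -0.4, -1.7]
width: 0.036
grip_force: 30.0
```

Call:
{"fn": "drive_tool", "kwargs": {"series": [[[0, -0.1, -0.2], 0], [[0, 0, -0.2], 0], [[0, 0, -0.2], 0], [[0, 0, -0.2], 0], [[0, 0, -0.2], 0], [[0, 0, -0.2], 0], [[0, 0, -0.2], 0], [[0, 0, 0], 0], [[0, 0, 0], 0], [[0, 0, 0], 0]]}}

```text
time: 24.45
ee_pos: [0.5617, 0.317, 0.0615]
eef_rot: [1.0, 0.031, 0.0, -0.0]
ft_force: [0.6, 6.3, 0.2]
width: 0.0358
grip_force: 30.0
```

The underside is already about 11 mm below the key top, so the key has entered. A 6 N side force calls for a small +y shift, then down home.

Call:
{"fn": "drive_tool", "kwargs": {"series": [[[0, 0.1, 0], 0], [[0, 0, -0.3], 0], [[0, 0, -0.3], 0], [[0, 0, -0.3], 0], [[0, 0, -0.3], 0], [[0, 0, -0.2], 0], [[0, 0, -0.2], 0], [[0, 0, 0], 0], [[0, 0, 0], 0], [[0, 0, 0], 0]]}}

```text
time: 25.7
ee_pos: [0.5617, 0.3172, 0.0465]
eef_rot: [1.0, 0.031, 0.0, 0.0]
ft_force: [-3.7, -1.5, 10.4]
width: 0.0356
grip_force: 30.0
```

Call:
{"fn": "drive_tool", "kwargs": {"series": [[[0, 0, 0], 0], [[0, 0, 0], 0], [[0, 0, 0], 0], [[0, 0, 0], 0], [[0, 0, 2], 0], [[0, 0, 4], 0], [[0, 0, 5], 0], [[0, 0, 5.5], 0], [[0, 0, 0], 0], [[0, 0, 0], 0]], "hand": 0.3}}

```text
time: 26.95
ee_pos: [0.5617, 0.3174, 0.2112]
eef_rot: [1.0, 0.031, 0.0, 0.0]
ft_force: [0.8, 0.8, -0.8]
width: 0.0613
grip_force: 0.0
```

Call:
{"fn": "drive_tool", "kwargs": {"series": [[[-1.6, -4.8, 0], -3.5], [[-1.6, -4.8, 0], -3.5], [[-1.6, -4.8, 0], -3.5], [[-1.6, -4.8, 0], -3.5], [[-1.6, -4.8, 0], -3.5], [[-1.6, -4.8, 0], -3.5], [[-1.6, -4.8, 0], -3.5], [[-1.6, -4.8, 0], -3.5], [[-1.6, -4.8, 0], -3.5], [[-1.6, -4.8, 0], -3.5]], "hand": 0}}

```text
time: 28.2
ee_pos: [0.4003, -0.1639, 0.2098]
eef_rot: [0.962, -0.272, -0.001, -0.0]
ft_force: [0.5, -0.1, 0.3]
width: 0.0868
grip_force: 0.0
```

Call:
{"fn": "drive_tool", "kwargs": {"series": [[[-1.6, -4.8, 0], -3.5], [[-1.6, -4.8, 0], -3], [[0, 0, 0], 0], [[0, 0, 0], 0], [[0, 0, 0], 0], [[0, 0, 0], 0], [[0, 0, 0], 0], [[0, 0, 0], 0], [[0, 0, 0], 0], [[0, 0, 0], 0]]}}

```text
time: 29.45
ee_pos: [0.3698, -0.2586, 0.2106]
eef_rot: [0.946, -0.325, 0.0, 0.0]
ft_force: [0.6, 0.7, -0.1]
width: 0.087
grip_force: 0.0
```

Run:
```python
from h import *
C=cam("wrist"); s=r.read_state(); print(s["time"],s["ee_pos"],yaw(),s["width"])
save(C,"w6",(120,0,520,300),2)
print(proj(C,[.408,-.294,.032]),proj(C,[.454,-.33,.031]))
```

```text
29.5 [ 0.369739   -0.25860255  0.21056487] -37.93999739916236 0.08708087512772027
[329.97549478 170.43321435] [330.25715811 105.39575226]
```

View pics/w6.png

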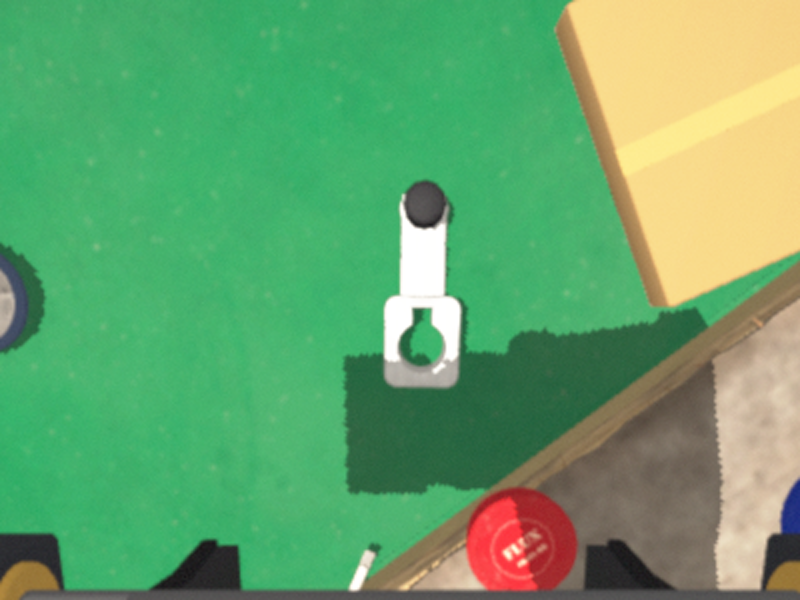

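Crank B's bore is at (421.5,344) and its pin at (425,204) in the crop, the same alignment as A. The red flux lid is well clear.

Run:
```python
from h import *
C=cam("wrist"); s=r.read_state()
b=ray(C,(330.7,171.8),.032);q=ray(C,(332.5,102),.031);d=(q-b)[:2]
print("bore",b,np.linalg.norm(d),np.degrees(np.arctan2(d[1],d[0])),"move cm",(b-s["ee_pos"])*100)
```

```text
bore [ 0.40654185 -0.2937654   0.032     ] 0.0626193702921597 -39.272886922677834 move cm [  3.68108733  -3.51463103 -17.85757198]
```

Call:
{"fn": "drive_tool", "kwargs": {"series": [[[1.8, -1.7, -1], -1], [[1.9, -1.8, -3], 0], [[0, 0, -3], 0], [[0, 0, -3], 0], [[0, 0, -3], 0], [[0, 0, -3], 0], [[0, 0, -2], 0], [[0, 0, -1], 0], [[0, 0, 0], 0], [[0, 0, 0], 0]]}}

```text
time: 30.8
ee_pos: [0.4073, -0.294, 0.0214]
eef_rot: [0.943, -0.333, 0.001, 0.0]
ft_force: [-0.8, -0.2, 0.8]
width: 0.0868
grip_force: 0.0
```

Call:
{"fn": "drive_tool", "kwargs": {"series": [[[0, 0, 0], 0], [[0, 0, 0], 0], [[0, 0, 0], 0], [[0, 0, 0], 0], [[0, 0, 0], 0], [[0, 0, 0], 0], [[0, 0, 0], 0], [[0, 0, 0], 0], [[0, 0, 0], 0], [[0, 0, 0], 0]], "hand": 1, "newtons": 30}}

```text
time: 32.05
ee_pos: [0.4068, -0.2936, 0.0206]
eef_rot: [0.943, -0.333, -0.0, 0.0]
ft_force: [0.7, -0.3, 0.2]
width: 0.0358
grip_force: 30.0
```

Call:
{"fn": "drive_tool", "kwargs": {"series": [[[0, 0, 2], 0], [[0, 0, 4], 0], [[0, 0, 5], 0], [[0, 0, 4], 0], [[1.6, 5, 0], 3.7], [[1.6, 5, 0], 3.7], [[1.6, 5, 0], 3.7], [[1.6, 5, 0], 3.7], [[1.6, 5, 0], 3.7], [[1.6, 5, 0], 3.7]]}}

```text
time: 33.3
ee_pos: [0.5029, 0.0079, 0.1706]
eef_rot: [0.989, -0.145, 0.0, 0.0]
ft_force: [0.1, -1.0, -2.4]
width: 0.0361
grip_force: 30.0
```

Call:
{"fn": "drive_tool", "kwargs": {"series": [[[1.7, 5, 0], 3.7], [[1.7, 5, 0], 3.7], [[1.7, 5, 0], 3.7], [[1.7, 5, 0], 3.6], [[0, 1.6, 0], 0], [[0, 0, 0], 0], [[0, 0, 0], 0], [[0, 0, 0], 0], [[0, 0, 0], 0], [[0, 0, 0], 0]]}}

```text
time: 34.55
ee_pos: [0.5709, 0.2219, 0.1707]
eef_rot: [1.0, -0.018, 0.0, 0.0]
ft_force: [0.4, -0.4, -1.5]
width: 0.0357
grip_force: 30.0
```

Run:
```python
from h import *
C=cam("wrist"); s=r.read_state(); print(s["time"],s["ee_pos"],yaw(),s["width"],s["ft_force"])
save(C,"w7")
```

```text
34.6 [0.57082877 0.22210785 0.17068727] -2.061473941949403 0.03571059574406346 [-0.85392175  0.31425661 -1.93603761]
```

View pics/w7.png

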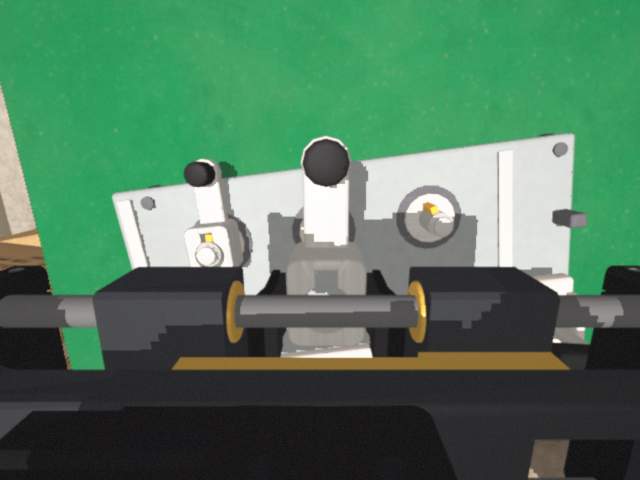

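Crank A sits on shaft 3 with the key in its keyway at (208,240). Crank B's pin is at (326,162), held straight, so I'll lower it.

Call:
{"fn": "drive_tool", "kwargs": {"series": [[[0, 0, -2], 0], [[0, 0, -2], 0], [[0, 0, -2], 0], [[0, 0, -1.5], 0], [[0, 0, -1], 0], [[0, 0, -0.5], 0], [[0, 0, -0.5], 0], [[0, 0, -0.2], 0], [[0, 0, -0.2], 0], [[0, 0, 0], 0]]}}

```text
time: 35.85
ee_pos: [0.5708, 0.2226, 0.0717]
eef_rot: [1.0, -0.018, 0.0, -0.0]
ft_force: [0.9, 0.1, -1.8]
width: 0.0361
grip_force: 30.0
```

Call:
{"fn": "drive_tool", "kwargs": {"series": [[[0, 0, -0.2], 0], [[0, 0, -0.2], 0], [[0, 0, -0.2], 0], [[0, 0, -0.2], 0], [[0, 0, -0.2], 0], [[0, 0, 0], 0], [[0, 0, 0], 0], [[0, 0, 0], 0], [[0, 0, 0], 0], [[0, 0, 0], 0]]}}

```text
time: 37.1
ee_pos: [0.5707, 0.2225, 0.0615]
eef_rot: [1.0, -0.018, -0.0, -0.0]
ft_force: [-0.1, 3.8, -3.5]
width: 0.0357
grip_force: 30.0
```

Call:
{"fn": "drive_tool", "kwargs": {"series": [[[0, 0.05, 0], 0], [[0, 0, -0.3], 0], [[0, 0, -0.3], 0], [[0, 0, -0.3], 0], [[0, 0, -0.3], 0], [[0, 0, -0.2], 0], [[0, 0, -0.2], 0], [[0, 0, 0], 0], [[0, 0, 0], 0], [[0, 0, 0], 0]]}}

```text
time: 38.35
ee_pos: [0.5707, 0.2228, 0.0466]
eef_rot: [1.0, -0.018, 0.0, 0.0]
ft_force: [-5.3, -4.4, 10.5]
width: 0.036
grip_force: 30.0
```

Call:
{"fn": "drive_tool", "kwargs": {"series": [[[0, 0, 0], 0], [[0, 0, 0], 0], [[0, 0, 0], 0], [[0, 0, 0], 0], [[0, 0, 2], 0], [[0, 0, 4], 0], [[0, 0, 5], 0], [[0, 0, 5.5], 0], [[0, 0, 0], 0], [[0, 0, 0], 0]], "hand": 0.3}}

```text
time: 39.6
ee_pos: [0.5707, 0.2229, 0.2111]
eef_rot: [1.0, -0.018, 0.0, 0.0]
ft_force: [-0.8, 0.0, -0.3]
width: 0.0609
grip_force: 0.0
```

Call:
{"fn": "drive_tool", "kwargs": {"series": [[[-0.9, -2, 0], 8.6], [[-0.9, -2, 0], 8.6], [[-0.9, -2, 0], 8.6], [[-0.8, -2, 0], 8.6], [[-0.8, -2, 0], 8.6], [[-0.8, -2, 0], 8.6], [[-0.8, -2, 0], 8.6], [[-0.8, -2, 0], 8.6], [[-0.8, -2, 0], 8.6], [[-0.8, -1.2, 0], 8.7]], "hand": 0.45}}

```text
time: 40.85
ee_pos: [0.4867, 0.0297, 0.2095]
eef_rot: [0.741, 0.671, -0.001, -0.001]
ft_force: [0.4, -0.1, 0.4]
width: 0.0475
grip_force: 0.0
```

Call:
{"fn": "drive_tool", "kwargs": {"series": [[[0, 0, 0], 0], [[0, 0, 0], 0], [[0, 0, 0], 0], [[0, 0, 0], 0], [[0, 0, 0], 0], [[0, 0, 0], 0], [[0, 0, 0], 0], [[0, 0, 0], 0], [[0, 0, 0], 0], [[0, 0, 0], 0]]}}

```text
time: 42.1
ee_pos: [0.4877, 0.0309, 0.2106]
eef_rot: [0.743, 0.67, 0.0, 0.0]
ft_force: [0.7, -0.9, 0.3]
width: 0.0479
grip_force: 0.0
```

Run:
```python
from h import *
C=cam("wrist"); s=r.read_state(); print(s["time"],s["ee_pos"],yaw(),s["width"])
save(C,"w8")
print(proj(C,[.4874,.0304,.116]))
```

```text
42.15 [0.48773043 0.03088342 0.21056324] 84.06140743199164 0.048004825232391496
[325.54786943 245.38401429]
```

View pics/w8.png

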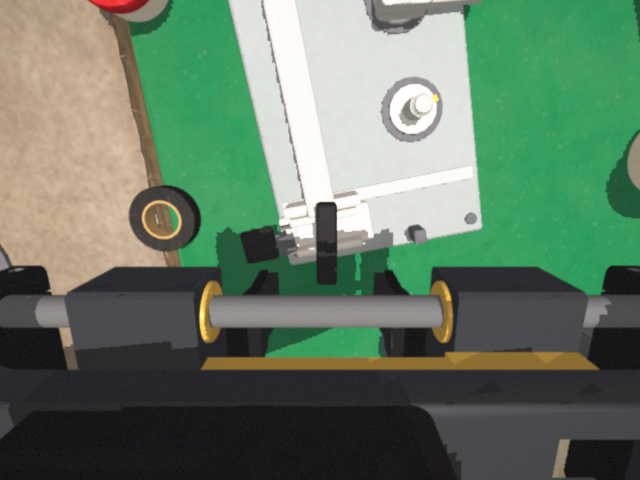

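The raised handle is centred at (326,243), as predicted at (325.5,245). I'll descend and grip it.

Call:
{"fn": "drive_tool", "kwargs": {"series": [[[0, 0, -2], 0], [[0, 0, -3], 0], [[0, 0, -3], 0], [[0, 0, -1.5], 0], [[0, 0, -1], 0], [[0, 0, 0], 0], [[0, 0, 0], 0], [[0, 0, 0], 0], [[0, 0, 0], 0], [[0, 0, 0], 0]]}}

```text
time: 43.4
ee_pos: [0.4878, 0.0309, 0.1057]
eef_rot: [0.743, 0.67, 0.0, 0.0]
ft_force: [0.5, -0.9, -0.1]
width: 0.0482
grip_force: 0.0
```

Call:
{"fn": "drive_tool", "kwargs": {"series": [[[0, 0, 0], 0], [[0, 0, 0], 0], [[0, 0, 0], 0], [[0, 0, 0], 0], [[0, 0, 0], 0], [[0, 0, 0], 0], [[0, 0, 0], 0], [[0, 0, 0], 0], [[0, 0, 0], 0], [[0, 0, 0], 0]], "hand": 1, "newtons": 25}}

```text
time: 44.65
ee_pos: [0.4879, 0.0309, 0.1056]
eef_rot: [0.743, 0.67, 0.0, 0.0]
ft_force: [3.2, 0.8, -2.7]
width: 0.0158
grip_force: 25.0
```

Call:
{"fn": "drive_tool", "kwargs": {"series": [[[1.2, 0.11, 0], 0], [[1.2, 0.11, 0], 0], [[1.2, 0.11, 0], 0], [[1.2, 0.11, 0], 0], [[1.2, 0.11, 0], 0], [[1.2, 0.11, 0], 0], [[1.2, 0.11, 0], 0], [[1.0, 0.09, 0], 0], [[0.7, 0.06, 0], 0], [[0, 0, 0], 0]]}}

```text
time: 45.9
ee_pos: [0.5883, 0.0402, 0.1051]
eef_rot: [0.743, 0.67, -0.001, -0.001]
ft_force: [-3.7, -1.0, 4.3]
width: 0.0159
grip_force: 25.0
```

Call:
{"fn": "drive_tool", "kwargs": {"series": [[[0.2, 0.02, 0], 0], [[0.1, 0, 0], 0], [[0, 0, 0], 0], [[0, 0, 0], 0], [[0, 0, 0], 0], [[0, 0, 0], 0], [[0, 0, 0], 0], [[0, 0, 0], 0], [[0, 0, 0], 0], [[0, 0, 0], 0]]}}

```text
time: 47.15
ee_pos: [0.5892, 0.0403, 0.1044]
eef_rot: [0.743, 0.67, -0.002, -0.002]
ft_force: [-12.0, -1.6, 4.1]
width: 0.016
grip_force: 25.0
```

Call:
{"fn": "drive_tool", "kwargs": {"series": [[[-0.2, 0, 0], -8], [[0, 0, 0], -8], [[0, 0, 0], -8], [[0, 0, 0], -8], [[0, 0, 0], -8], [[0, 0, 0], -8], [[0, 0, 0], -8], [[0, 0, 0], -8], [[0, 0, 0], -8], [[0, 0, 0], -7.5]]}}

```text
time: 48.4
ee_pos: [0.5887, 0.0401, 0.1051]
eef_rot: [0.999, 0.038, -0.001, 0.0]
ft_force: [-5.2, -1.4, 3.2]
width: 0.0157
grip_force: 25.1
```

Run:
```python
from h import *
s=r.read_state(); print(s["time"],s["ee_pos"],yaw(),s["ft_force"],s["torque"])
```

```text
48.4 [0.5887251  0.04005635 0.10513779] 4.3282620756147745 [-5.17657008 -1.39727383  3.20736769] [-0.35366392  1.49060113  0.29563871]
```

The keeper is against its stop and the handle is back in line. I'll release it, rise, close the fingers and push down on the middle of the top.

Call:
{"fn": "drive_tool", "kwargs": {"series": [[[-0.1, 0, 0], 0], [[0, 0, 0], 0], [[0, 0, 0], 0], [[0, 0, 0], 0], [[0, 0, 2], 0], [[0, 0, 2], 0], [[0, 0, 0], 0], [[0, 0, 0], 0], [[0, 0, 0], 0], [[0, 0, 0], 0]], "hand": 0.45}}

```text
time: 49.65
ee_pos: [0.5885, 0.0403, 0.1451]
eef_rot: [0.999, 0.04, -0.0, 0.0]
ft_force: [-0.6, -0.4, 0.2]
width: 0.0477
grip_force: 0.0
```

Call:
{"fn": "drive_tool", "kwargs": {"series": [[[0, 0, 0], 0], [[0, 0, 0], 0], [[0, 0, 0], 0], [[0, 0, 0], 0], [[0, 0, 0], 0], [[0, 0, -0.5], 0], [[0, 0, -0.5], 0], [[0, 0, -0.5], 0], [[0, 0, -0.5], 0], [[0, 0, 0], 0]], "hand": 1}}

```text
time: 50.9
ee_pos: [0.5886, 0.0403, 0.1252]
eef_rot: [0.999, 0.04, -0.0, 0.0]
ft_force: [0.7, -0.0, -0.1]
width: -0.0
grip_force: 0.0
```

Call:
{"fn": "drive_tool", "kwargs": {"series": [[[0, 0, -0.5], 0], [[0, 0, -0.5], 0], [[0, 0, -0.5], 0], [[0, 0, -0.5], 0], [[0, 0, -0.5], 0], [[0, 0, -0.5], 0], [[0, 0, -0.5], 0], [[0, 0, 0], 0], [[0, 0, 0], 0], [[0, 0, 0], 0]]}}

```text
time: 52.15
ee_pos: [0.5895, 0.0405, 0.0909]
eef_rot: [0.999, 0.04, 0.001, -0.0]
ft_force: [1.2, -0.1, 5.6]
width: 0.0004
grip_force: 2.6
```

Call:
{"fn": "drive_tool", "kwargs": {"series": [[[0, 0, -0.2], 0], [[0, 0, -0.2], 0], [[0, 0, -0.2], 0], [[0, 0, -0.2], 0], [[0, 0, 0], 0], [[0, 0, 0], 0], [[0, 0, 0], 0], [[0, 0, 0], 0], [[0, 0, 0], 0], [[0, 0, 0], 0]]}}

```text
time: 53.4
ee_pos: [0.5896, 0.0405, 0.0834]
eef_rot: [0.999, 0.04, 0.001, 0.0]
ft_force: [0.4, 0.2, 9.3]
width: 0.0005
grip_force: 4.7
```

Call:
{"fn": "drive_tool", "kwargs": {"series": [[[0, 0, 0.3], 0], [[0, 0, 0.5], 0], [[0, 0, 1], 0], [[0, 0, 2], 0], [[0, 0, 4], 0], [[-3, 0, 4], 0], [[-3, 0, 0], 0], [[0, 0, 0], 0], [[0, 0, 0], 0], [[0, 0, 0], 0]]}}

```text
time: 54.65
ee_pos: [0.5292, 0.0403, 0.2005]
eef_rot: [0.999, 0.04, -0.0, -0.0]
ft_force: [0.2, 0.2, 0.3]
width: 0.0006
grip_force: 0.0
```

Run:
```python
from h import *
C=cam("wrist"); s=r.read_state(); print(s["time"],s["ee_pos"],s["ft_force"])
T=cam("scene")
a=cv2.resize(C[0][0:300,0:500],(700,420)); b=cv2.resize(T[0][200:380,80:380],(700,420))
cv2.imwrite("pics/fin.png",cv2.resize(np.vstack([a,b]),(500,600))[:,:,::-1])
for z in(.08,.116): print(z,[proj(C,np.array([.5875,.0397,z])+k*.032*np.array([.996,.09,0])).round(1) for k in(-1,1)])
```

```text
54.7 [0.52910856 0.0403853  0.20037332] [ 1.49083078  0.03952613 -0.27276197]
0.08 [array([332.2, 205.8]), array([331.7, 122.5])]
0.116 [array([333.1, 213.2]), array([332.5, 117.6])]
```

View pics/fin.png

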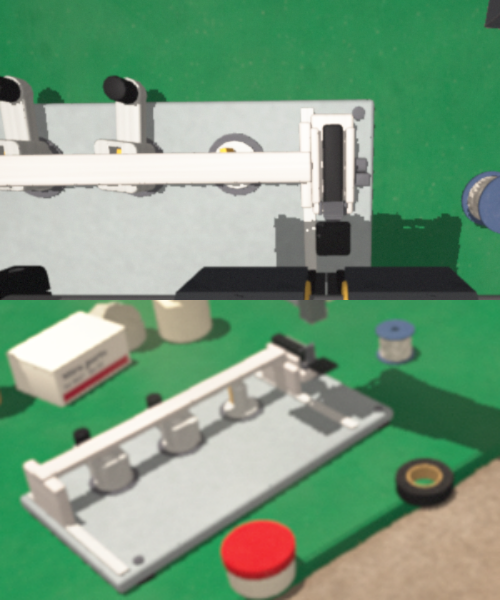

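The final view shows the handle down between its cheeks with the nose over its end (about 20 px wide, as expected at 80 mm). The keeper is over the shafts and both cranks are seated. I'll hand in.

```bash
python3 -c "
from bench import r
print(r.close_job())"
```

```text
the job is handed in; nothing more can be done
None
```

The job is handed in: both cranks present (the third was absent) are home on shafts 2 and 3, the keeper is back over the shafts, and the T-handle looks latched in the last pictures; the hand-in returned no verdict.

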